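Unlock, unclip and clamp a frame tube

TASK

Get the thick tube out of its clip stand and clamped for mitring: lift the locking pin out of the stand and hang it upright, fully home, in the open notch at the stand's side, then pull the tube forward out of the two spring clips. Lay it gently in both V-blocks, centred between them to within about 15 mm, and swing the clamp arm fully down onto it. Do not drop the tube or the pin, and leave the other things on the bench where they are.

Things in the scene. Friction and masses are not known exactly. Their poses are not given: they have to be found in the camera images.
- tube: Bare titanium tube, 28 mm outer diameter, 210 mm long, 105 to 195 g. Origin at its middle on its axis, y along the tube (it may roll about y). At the start it lies level in the stand's two clips, axis 110 mm above the bench, its middle up to 8 mm off clip_centre along the stand's y.
- pin: Upright locking pin, 80 g: steel shank 10 mm diameter, 63.5 mm long; flange 24 mm diameter, 6 mm thick; above it a black grip 16 mm diameter, 34 mm tall. Origin: centre of the flange's underside; z up. It starts 25 mm deep in a loose 11.5 mm bore, origin 129.5 mm above the bench, barring the tube's front near its +y end; lifting it 50 mm clears bore, tube and clips for going sideways.
- stand: Fixed grey clip stand, base 115 x 255 mm, 8 mm thick. Origin at bench height; x to its back, y along the tube to the notch side. Two steel C-clips, 24 mm wide, at y = +60 and -60 mm, tops 132 mm above the bench, each with an upper and a lower spring jaw; mouths open to -x. Before, behind and above the tube's middle is room for fingers.
- clip_centre (a point): Axis of the clipped tube midway between the clips: x = 30, y = 0, z = 110 mm in the stand's frame; axes as the stand's. Pulling the tube level along -x takes about 15 to 22 N; it is free after 25 to 40 mm. The bore's block before the tube (top 91 mm above the bench) lies 5 mm below it and does not obstruct this.
- notch_seat (a point): Where the parked pin's origin belongs: on top (85 mm above the bench) of a level 6 mm steel plate at the stand's +y side. Axes as the stand's. Its 13 mm wide slot runs along x, is open to -x (front edge 30 mm before this point) and ends 7 mm behind it. Bring the shank in from the front, flange a few mm above the plate, then lower it to rest. Under the plate a bracket stands 12 mm behind this point.
- cradle: Fixed mitring cradle: base 120 x 200 mm, 10 mm thick, with two steel 90 degree V-blocks (26 mm wide along y, tops about 59 mm above the bench) at y = +60 and -60 mm and a clamp arm at y = +60 mm. Origin at bench height; x points away from the V-blocks to the clamp's hinge side, y along the tube to be laid.
- vee_centre (a point): Where the tube's middle belongs: on the axis of a seated tube, midway between the V-blocks, 60 mm above the bench; x = -30, y = 0 mm in the cradle's frame, axes as the cradle's. The tube lies along y. Between the V-blocks is 94 mm of free space for fingers.
- clamp (a joint): Clamp arm's angle, rad. 0: level, pointing to the cradle's -x, its rubber pad just resting on a seated tube. It grows as the arm swings up and back: pi/2 is straight up, more leans to +x. Starts at 1.55 to 1.9. The hinge is stiff (0.15 N m): the arm stays where left and takes about 2 N at its end to move. Open, it reaches 190 mm above the bench: carry the tube over it.
- clamp_hinge (a point): Axis of the clamp's hinge, parallel to the cradle's y, 84 mm above the bench, at x = +30, y = +60 mm in the cradle's frame; two blue cheeks beside it rise to 94 mm.
- clamp_tip (a point): Point on the clamp arm's upper (when open: back) face, 85 mm from the hinge axis: a good place to push. The arm is 16 mm wide, 8 mm thick, with a 19 mm black ball centred 97 mm from the hinge; the pad meets the tube 60 mm from the hinge. Its x points from tip to hinge along the arm and its z out of this face.
- tin: Bystander: small upright aluminium tin, 34 mm diameter, 45 mm tall, standing between the stand and the cradle; origin under its centre.
- oil: Bystander: yellow oil bottle, 52 mm diameter, 130 mm tall, at the far side; origin under its centre.
- cleaner: Bystander: red can, 60 mm diameter, 120 mm tall, at the far side; origin under its centre.
- offcut: Bystander: slim tube offcut, 16 mm diameter, 120 mm long, lying on the bench beyond the stand and the cradle; origin under its middle.
Not all that is in view belongs to the job. There is more than one size of the pin; the job needs the smallest.

How it is judged (in metres and radians):
On the way, in this order (a step that is already met when the one before it is completed fails the run):
1. the pin hangs in the side notch, let go (x of pin in the frame of notch_seat between -0.014 and 0.006 m and y of pin in the frame of notch_seat between -0.005 and 0.005 m and z of pin in the frame of notch_seat between -0.003 and 0.004 m and angle between pin's own z axis and vertical below 0.15 rad and contact force between the fingers and pin below 0.1 N), for 0.2 s.
2. the tube is out of the clips, forward of them or lifted away (distance between tube and clip_centre above 0.05 m), for 0.1 s.
3. the tube lies in both V-blocks, let go (x of tube in the frame of vee_centre between -0.004 and 0.004 m and y of tube in the frame of vee_centre between -0.022 and 0.022 m and z of tube in the frame of vee_centre between -0.004 and 0.004 m and angle between the y axis of tube and the y axis of cradle, either way round below 0.06 rad and contact force between the fingers and tube below 0.1 N), for 0.2 s.
4. the clamp arm is down on the tube (x of tube in the frame of vee_centre between -0.004 and 0.004 m and y of tube in the frame of vee_centre between -0.022 and 0.022 m and z of tube in the frame of vee_centre between -0.004 and 0.004 m and angle between the y axis of tube and the y axis of cradle, either way round below 0.06 rad and value of joint clamp between -0.06 and 0.05 rad), for 0.1 s.
At the end, for the whole second after the job is handed in: Pin upright in the notch within 14 mm before, 6 mm behind, 5 mm beside, 4 mm above or 3 mm below notch_seat; tube in both V-blocks, middle within 22 mm along and 4 mm across and in height of vee_centre, parallel within 0.06 rad; clamp joint -0.06 to 0.05; pin and tube released, still (all of step 1 and all of step 4 and contact force between the fingers and tube below 0.1 N and linear speed of each of tube, pin below 0.02 m/s); the robot touches nothing.
It fails at once if the tube is dropped to the bench (its middle below 35 mm) (height (world z) of tube below 0.035 m).
It fails at once if the tube flies or falls freely, faster than 0.6 m/s with nothing of the robot touching it (linear speed of tube above 0.6 m/s and contact force between each of the fingers, the arm and tube below 0.05 N).
It fails at once if the pin is dropped (its origin below 50 mm) (height (world z) of pin below 0.05 m).
It fails at once if a bystander is moved by more than 30 mm (distance of any of tin, oil, cleaner, offcut from where it was at the start of the episode above 0.03 m).
It also fails if it takes over 61 s, if anything falls off the work surface, if the arm or the gripper's body presses on something with over 40 N, if the wrist force passes 120 N, or if a joint passes its speed limit or range.

ROBOT

A 6-joint arm with a two-finger parallel gripper is mounted at the origin on the work surface. World frame = base frame: x ahead of the robot, y to its left, z up, the work surface at z = 0. Lengths are in mm, angles in rad, forces in N, time in s.
With the tool pointing down it reaches from about 275 to 750 mm from the base axis. Payload 10.2 kg.
Tool frame: the origin (TCP) lies at the very end of the fingers, on their centre line; the grasp point (between the pads) lies 19 mm behind it (ctrl.hold_point_z is the distance from the TCP to the grasp point, in mm); z points along the fingers, y is the direction in which the jaws open and shut (so a half turn about z gives the same grasp; the last joint's range is limited). The gripper opens to 85 mm and grips with 20 to 120 N. Pads are 22 mm wide; open, the fingers measure 114 mm over their backs; the gripper's body (76 mm by 85 mm) begins 54 mm behind the grasp point. The pads swing forward as they close: fully open they stand 13 mm farther back than shut.
Start: joints at [-1.555, 0.313, 1.498, -0, 1.331, -0.223], TCP at [124.168, -510.111, 231.294] pointing down, gripper open.
Joint ranges: [-2.94, 2.94], [-0.97, 2.17], [0.19, 2.56], [-1.23, 4.37], [0.02, 3.11], [-2.88, 2.88]. Speed limits (rad/s): [2.39, 2.39, 3.01, 3.14, 3.14, 3.14].

INTERFACE

Orientations are given as a unit quaternion [w, x, y, z].
In Python, from plant import ctrl gives the robot as it stands.
- The arm moves only by the shell command python3 -m handwheel 'ROWS' [FORCE]. ROWS is JSON, a list of rows, each a list of 3 entries, a list of its own where there are three numbers: the shift along the tool's x, y, z in m, then the turn about the tool's z in degrees, then the opening, from 0 (shut) to 1 (fully open). A call has 1 to 8 rows; each row shifts and turns the commanded pose from where the row before left it, along the tool's axes as they then stand; what a row does not reach is not made up. A row lasts 1/8 s, in which the tool goes at most 62.5 mm and 10.7 degrees, less where a joint would pass 70% of its speed; a pose out of reach is approached as far as the arm can. A call is refused whole if a number of a shift passes 0.0625 or a number of a turn 10.7, either way. A call with a gripper value outside its range is refused whole. The fingers move at their own pace and stop on an object; FORCE is the grip in N (left out, the last holds). Time passes only in rows, so rows that do not move let the fingers close. It gives the time, the measured TCP pose, the force and the opening at its end, in the units of the state.
- ctrl.read_state(): the state, without advancing time (a new reading comes with each control period).
- ctrl.capture(name): name is "scene" or "top"; returns a dict with "img" (420x560x3 uint8, red, green, blue), "z_map" (420x560 float32, mm along the optical axis (not along the pixel's ray), 0 where there is no reading), "mtx" (3x3 intrinsics, pixels), "R" (3x3) and "t" (3): a world point X has camera coordinates R X + t. Camera axes: x right, y down, z forward; pixel columns grow to the right and rows downward; lengths in mm; the calibration is good to about 2 mm. A picture is of the moment at which its call begins.
- ctrl.hand_in(): hands the job in, once; it reports no verdict.
The state is a dict: "time": time; "qpos": joint angles; "dq": joint speeds; "effort": joint torques, N m; "ee_pos": TCP position; "eef_rot": TCP orientation; "contact_force": force on the tool from outside, world axes, zero at the start; "ft_torque": the same for the moment, N m; "gripper_width": finger opening in mm.
Only numpy, scipy, OpenCV 4.12 (cv2) and the standard library are available. Lean on these libraries where they do the work, as an engineer would, in place of code of your own. Each camera call takes 0.05 s, during which the arm holds its last target.

## Working session

There is one attempt and no reset: what is moved stays moved. The work goes in short steps, Python scripts to look and compute and a shell command to move; the robot and the scene stay as the last step left them, time stands still between calls to the robot, and variables do not carry over. Pictures are saved under pics/ and viewed, and the job is handed in when it is done.

```bash
ls; mkdir -p pics; python3 - <<'E'
from plant import ctrl
import cv2,numpy as np
print(ctrl.read_state())
for n in("scene","top"):
    d=ctrl.capture(n); np.savez(f"pics/{n}0.npz",**d)
    cv2.imwrite(f"pics/{n}0.png",d["img"][:,:,::-1]); print(n,d["mtx"],d["R"],d["t"])
E
```

```text
pics
{'time': 0.0, 'qpos': array([-1.55539432e+00,  3.13420167e-01,  1.49848437e+00, -1.71529979e-05,
        1.33098453e+00, -2.23395160e-01]), 'dq': array([ 2.73005215e-04,  5.99208367e-05, -3.43768429e-04, -8.09985442e-04,
       -1.02212791e-03,  3.53250863e-04]), 'effort': array([-1.21969679e-03, -4.12270939e+01, -2.59748358e+01, -2.11021547e-04,
        4.10325069e-03, -5.09018278e-06]), 'ee_pos': array([ 124.16250433, -509.82574534,  230.73253909]), 'eef_rot': array([-6.45569549e-04,  9.92880001e-01,  1.19117099e-01,  5.90051202e-05]), 'contact_force': array([ 0.20610108, -0.04893306,  0.14108805]), 'ft_torque': array([ 0.00411594, -0.10483248,  0.00553629]), 'gripper_width': 85.37292194572625}
scene [[453.2666597    0.         280.32540128]
 [  0.         453.2666597  198.80815963]
 [  0.           0.           1.        ]] [[ 0.78316576  0.6215337   0.01863482]
 [ 0.49033378 -0.59886237 -0.63319558]
 [-0.3823927   0.50503438 -0.77376747]] [-514.61994722 -195.15917475 1183.99015705]
top [[431.63365861   0.         279.15012865]
 [  0.         431.63365861 208.65067903]
 [  0.           0.           1.        ]] [[ 0.02780747 -0.99959912 -0.00532384]
 [-0.99687955 -0.02733741 -0.0740529 ]
 [ 0.07387767  0.00736645 -0.9972401 ]] [  53.68542522  593.25733975 1024.31447138]
```

View pics/scene0.png

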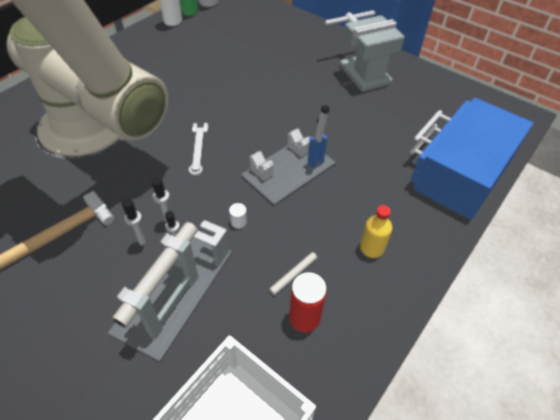

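View pics/top0.png

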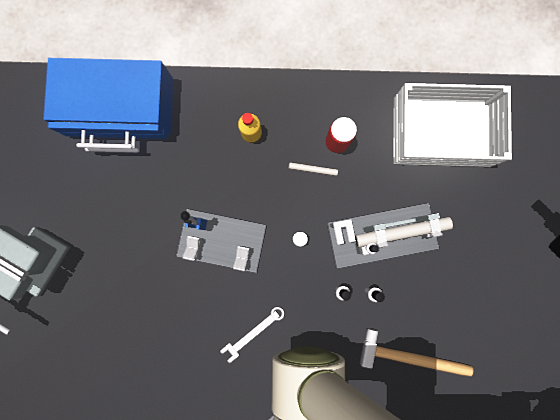

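```bash
cat > h.py <<'E'
import numpy as np,cv2
def load(n): return dict(np.load(f"pics/{n}.npz"))
def snap(n,tag):
    from plant import ctrl
    d=ctrl.capture(n); np.savez(f"pics/{tag}.npz",**d); cv2.imwrite(f"pics/{tag}.png",d["img"][:,:,::-1]); return d
def proj(d,X):
    c=np.atleast_2d(X)@d["R"].T+d["t"]; p=c@d["mtx"].T; return p[:,:2]/p[:,2:]
def ray(d,uv):
    uv=np.atleast_2d(uv).astype(float); r=np.c_[uv,np.ones(len(uv))]@np.linalg.inv(d["mtx"]).T@d["R"]
    return -d["R"].T@d["t"],r
def onz(d,uv,z):
    C,r=ray(d,uv); return C+r*((z-C[2])/r[:,2])[:,None]
def tri(d1,p1,d2,p2):
    C1,r1=ray(d1,p1);C2,r2=ray(d2,p2)
    r1=r1[0]/np.linalg.norm(r1);r2=r2[0]/np.linalg.norm(r2)
    s=np.linalg.lstsq(np.c_[r1,-r2],C2-C1,rcond=None)[0]
    a=C1+s[0]*r1;b=C2+s[1]*r2; return (a+b)/2,np.linalg.norm(a-b)
def cloud(d):
    z=d["z_map"]; v,u=np.mgrid[:z.shape[0],:z.shape[1]]
    c=np.dstack([u,v,np.ones_like(u)])@np.linalg.inv(d["mtx"]).T*z[...,None]
    X=(c-d["t"])@d["R"]; X[z==0]=np.nan; return X
def crop(d,box,s,f):
    x,y,w,h=box; cv2.imwrite(f,cv2.resize(d["img"][y:y+h,x:x+w,::-1],None,fx=s,fy=s,interpolation=cv2.INTER_CUBIC))
E
python3 - <<'E'
from h import *
t=load("top0");s=load("scene0")
for d in(t,s): print(-d["R"].T@d["t"])
crop(t,(320,190,150,125),5,"pics/t_st.png");crop(t,(165,195,150,90),5,"pics/t_cr.png")
crop(s,(100,170,150,190),3.1,"pics/s_st.png");crop(s,(230,90,120,120),5,"pics/s_cr.png")
E
```

```text
[ 514.23928207   62.3364615  1065.70570923]
[ 951.47505064 -394.97558305  802.14899012]
```

View pics/t_st.png

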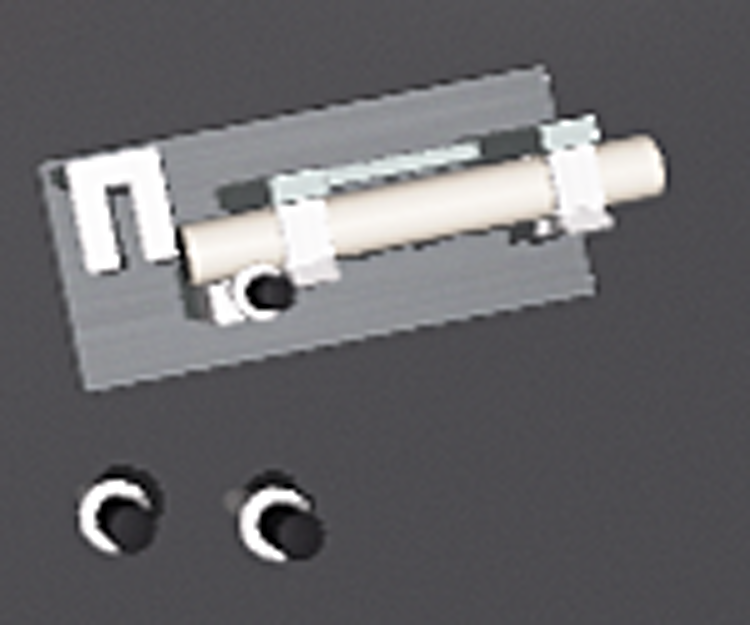

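View pics/t_cr.png

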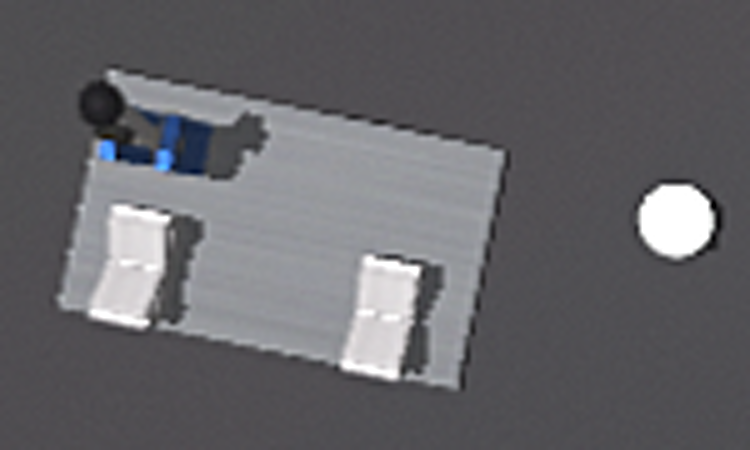

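View pics/s_st.png

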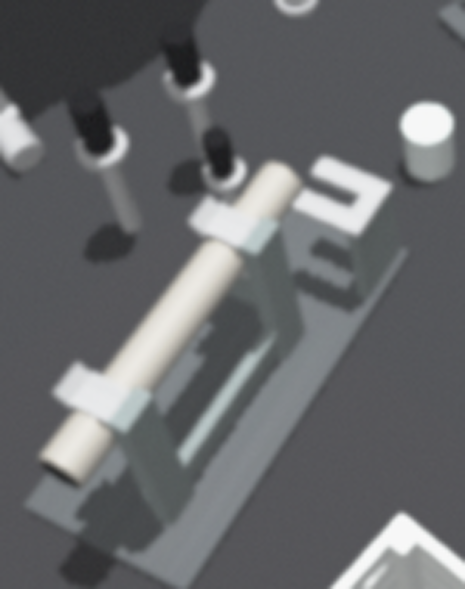

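View pics/s_cr.png

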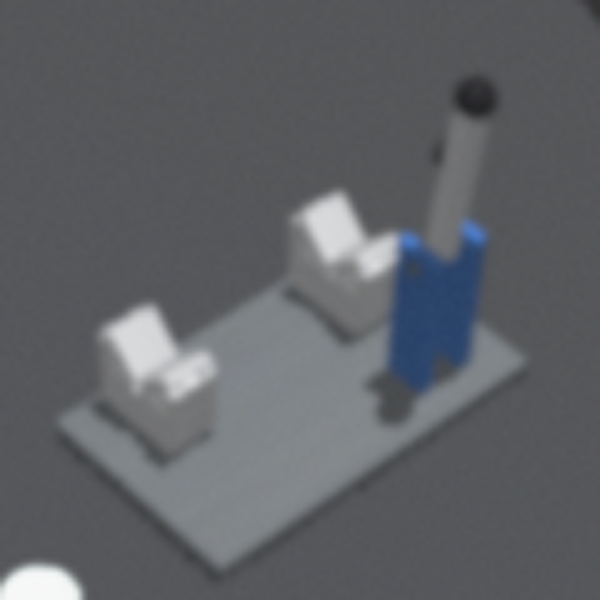

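```bash
python3 - <<'E'
from h import *
np.set_printoptions(precision=1,suppress=True)
t=load("top0");s=load("scene0")
def T(x,y): return [320+(x+.5)/5-.5,190+(y+.5)/5-.5]
def Cc(x,y): return [165+(x+.5)/5-.5,195+(y+.5)/5-.5]
def S(x,y): return [100+(x+.5)/3.1-.5,170+(y+.5)/3.1-.5]
def K(x,y): return [230+(x+.5)/5-.5,90+(y+.5)/5-.5]
# bases via min area rect on masks
for nm,cs,z in(("stand",[T(42,165),T(545,68),T(593,292),T(90,388)],8),("cradle",[Cc(110,70),Cc(507,152),Cc(461,388),Cc(58,302)],10)):
    P=onz(t,cs,z)[:,:2]; (c,wh,a)=cv2.minAreaRect(P.astype(np.float32)); 
    print(nm,P.tolist(),P.mean(0),c,wh,a, "sides",[np.linalg.norm(P[i]-P[(i+1)%4]) for i in range(4)])
    e=(P[0]-P[1])+(P[3]-P[2]); b=(P[0]-P[3])+(P[1]-P[2])
    print(" yaw from y-edge",np.degrees(np.arctan2(-e[0],e[1])),"from x-edge",np.degrees(np.arctan2(b[1],b[0])))
# tri tests
for nm,a,b in(("pin grip top",T(272,294),S(216,140)),("flange R centre",T(262,292),S(224,176)),
  ("tube +y end top",None,None),("notch front L corner",T(97,270),S(318,160)),
  ("notch back-right",T(155,150),S(365,232)),("notch back-left",T(68,160),S(390,187)),("ball",Cc(101,104),K(476,97)),("tin top",Cc(677,220),None)):
    if a and b: print(nm,*tri(t,a,s,b))
print("tin",onz(t,Cc(677,220),45))
E
```

```text
stand [[561.6219039651684, -50.437063541109524], [616.0674492811651, -296.2465960823943], [507.1368025595489, -319.82390985830597], [453.8209810601587, -75.86007999596872]] [ 534.7 -185.6] (534.4374389648438, -185.39271545410156) (111.45171356201172, 251.7670135498047) 12.489089965820312 sides [np.float64(251.7670425073965), np.float64(111.45301934033611), np.float64(249.72169930395373), np.float64(110.75815430403252)]
 yaw from y-edge 12.408671280373559 from x-edge 12.73968433535733
cradle [[586.3432955940136, 297.3072326344668], [551.4793535168067, 101.17483490482547], [436.3785385700123, 120.05297260569813], [472.38546699087914, 317.71091694638494]] [511.6 209.1] (511.4834289550781, 208.65817260742188) (200.90989685058594, 116.62625122070312) 79.84899139404297 sides [np.float64(199.20695744963592), np.float64(116.63868005284228), np.float64(200.91083060724097), np.float64(115.7700178519542)]
 yaw from y-edge -10.202368346857098 from x-edge -9.73113254939005
pin grip top [ 504.4 -130.1  160.7] 2.499534213326304
flange R centre [ 505.1 -132.3  128.6] 3.329078548413889
notch front L corner [511.9 -67.7  82.5] 1.7593905320071146
notch back-right [569.6 -90.7  82. ] 8.750162082228265
notch back-left [561.4 -53.9  82. ] 1.235430021705465
ball [562.  264.  178.7] 3.383047264054992
tin [[520.4  18.7  45. ]]
```

```bash
python3 - <<'E'
from h import *
np.set_printoptions(precision=1,suppress=True,linewidth=160)
def fr(P,c,yaw):
    a=np.radians(yaw); R=np.array([[np.cos(a),-np.sin(a)],[np.sin(a),np.cos(a)]]); return (P[:,:2]-c)@R
for nm in("top0","scene0"):
    d=load(nm);X=cloud(d);img=d["img"].astype(int)
    P=X.reshape(-1,3);C=img.reshape(-1,3)
    ok=np.isfinite(P[:,0]);P=P[ok];C=C[ok]
    q=fr(P,[534.5,-185.5],12.5)
    box=(abs(q[:,0])<75)&(abs(q[:,1])<150)
    def rep(l,m):
        m=m&box
        if m.sum()>5: print(nm,l,m.sum(),"q lo",np.percentile(q[m],2,0),"hi",np.percentile(q[m],98,0),"med",np.median(q[m],0),"z",np.percentile(P[m,2],[2,50,98]))
    beige=(C[:,0]-C[:,2]>12)
    rep("tube",beige&(P[:,2]>80))
    rep("tubetop",beige&(P[:,2]>119)&(P[:,2]<130))
    rep("plate",(abs(P[:,2]-85)<4)&(q[:,1]>70)&(C.min(1)>120))
    rep("clip+",(P[:,2]>127)&(q[:,1]>20)&(C.min(1)>150)&~beige)
    rep("clip-",(P[:,2]>127)&(q[:,1]<0)&(C.min(1)>150)&~beige)
    rep("base",(abs(P[:,2]-8)<3))
    rep("grip",(P[:,2]>140)&(C.max(1)<90))
    q=fr(P,[511.5,209],-10);box=(abs(q[:,0])<75)&(abs(q[:,1])<115)
    rep("veetop+",(P[:,2]>53)&(P[:,2]<66)&(q[:,1]>0)&(q[:,0]<5)); rep("veetop-",(P[:,2]>53)&(P[:,2]<66)&(q[:,1]<0))
    rep("cbase",abs(P[:,2]-10)<3)
    rep("blue",(C[:,2]-C[:,0]>50)); rep("bluetop",(C[:,2]-C[:,0]>50)&(P[:,2]>88));rep("ball",P[:,2]>168);rep("arm",P[:,2]>105)
E
```

```text
top0 tube 416 q lo [ -10.2 -124.9] hi [15.9 83.1] med [ 10.2 -23.8] z [111.9 118.1 123. ]
top0 tubetop 146 q lo [  -7.9 -125.2] hi [13.6 83.2] med [ -4.4 -30.6] z [119.1 120.6 123.8]
top0 plate 299 q lo [ 2.1 80.9] hi [ 51.7 122.3] med [ 29.9 100.7] z [81.4 84.  87.7]
top0 clip+ 154 q lo [-27.8  22. ] hi [28.5 68.8] med [ 3.3 37.3] z [127.2 130.6 137.2]
top0 clip- 106 q lo [-18.6 -97.8] hi [ 28.5 -76.1] med [ 18.6 -86.6] z [127.1 129.5 133.2]
top0 base 2438 q lo [ -55.4 -121.3] hi [ 56.1 124.6] med [-17.   -2.8] z [ 5.1  7.3 10.5]
top0 grip 57 q lo [-23.7  53.4] hi [-10.9  66.1] med [-17.3  61.5] z [143.2 167.6 171.5]
top0 veetop+ 93 q lo [-53.3  47.8] hi [-5.9 72.9] med [-16.4  61.3] z [53.1 55.9 59.8]
top0 veetop- 92 q lo [-53.2 -72.1] hi [ -6.5 -47. ] med [-43.4 -59.4] z [53.2 56.1 59.8]
top0 cbase 2611 q lo [-57.3 -96.3] hi [57.7 95.6] med [ 4.3 -7.5] z [ 7.1  9.3 12.4]
top0 blue 46 q lo [17.2 44.5] hi [40.5 79. ] med [24.2 49.2] z [ 8.9 92.8 95.9]
top0 bluetop 43 q lo [17.2 44.5] hi [40.5 76.8] med [24.9 48.8] z [89.2 92.9 96. ]
top0 ball 69 q lo [31.6 52.3] hi [47.8 68.1] med [
[... 661 characters left out ...]
.3]
scene0 grip 133 q lo [-19.7  50.9] hi [-6.5 65.6] med [-10.7  55.5] z [141.6 162.9 169.8]
scene0 veetop+ 76 q lo [-49.6  48.5] hi [-2.8 75.1] med [-39.9  60.6] z [53.3 55.7 60.4]
scene0 veetop- 78 q lo [-49.6 -71.1] hi [ -2.7 -44.4] med [-14.  -58.9] z [53.2 56.3 60.1]
scene0 cbase 2177 q lo [-52.8 -95.5] hi [61.9 91.1] med [ 16.8 -11. ] z [ 7.3  9.8 12.5]
scene0 blue 354 q lo [23.5 45.1] hi [46.4 75. ] med [38.3 49. ] z [14.2 55.2 95.4]
scene0 bluetop 52 q lo [21.5 45.3] hi [46.6 78.7] med [38.3 49.7] z [88.7 92.7 97.4]
scene0 ball 73 q lo [37.3 53.3] hi [51.5 68.3] med [44.8 58.3] z [170.4 184.2 191.1]
scene0 arm 238 q lo [30.6 53.7] hi [50.5 70.3] med [41.  57.9] z [107.  151.5 190. ]
```

```bash
python3 - <<'E'
from h import *
np.set_printoptions(precision=1,suppress=True,linewidth=160)
t=load("top0");s=load("scene0")
a=np.radians(12.5);R2=np.array([[np.cos(a),-np.sin(a)],[np.sin(a),np.cos(a)]]);c0=np.array([534.5,-185.5])
q=lambda P:np.c_[(P[:,:2]-c0)@R2]
for nm,d,box in(("top",t,(350,205,110,50)),("scene",s,(105,215,100,120))):
    x,y,w,h=box;im=d["img"].astype(int)[y:y+h,x:x+w]
    m=((im[...,0]-im[...,2]>8)&(im[...,0]>110)).astype(np.uint8)
    n,l,st,ce=cv2.connectedComponentsWithStats(m); ys,xs=np.where(m>0); 
    keep=[i for i in range(1,n) if st[i,4]>20]; print(nm,[st[i].tolist() for i in keep])
    m=np.isin(l,keep); ys,xs=np.where(m)
    cv2.imwrite(f"pics/m_{nm}.png",cv2.resize(m.astype(np.uint8)*255,None,fx=4,fy=4))
    P=onz(d,np.c_[xs+x,ys+y],110); Q=q(P)
    for lo in range(-130,100,20):
        k=(Q[:,1]>=lo)&(Q[:,1]<lo+20)
        if k.sum()>3: print(nm,lo,k.sum(),"x@110 min/max",Q[k,0].min(),Q[k,0].max())
    print("y",Q[:,1].min(),Q[:,1].max())
# distractor pins
X=cloud(t)
for u,v in((344,292),(376,294),(342,286)): print(u,v,X[v,u])
P=X.reshape(-1,3); P=P[np.isfinite(P[:,0])]
k=(P[:,0]>350)&(P[:,0]<470)&(P[:,1]>-200)&(P[:,1]<-20)&(P[:,2]>60); print(np.percentile(P[k],[1,99],axis=0))
X=cloud(s);P=X.reshape(-1,3); P=P[np.isfinite(P[:,0])]
k=(P[:,0]>350)&(P[:,0]<460)&(P[:,1]>-200)&(P[:,1]<-20)&(P[:,2]>60); print(np.percentile(P[k],[1,99],axis=0))
E
```

```text
top [[89, 12, 14, 14, 141], [35, 16, 46, 20, 488], [6, 26, 21, 16, 190]]
top -130 101 x@110 min/max -10.412840459211202 16.32960592773084
top -110 33 x@110 min/max -10.481160926015773 16.258206887680853
top -90 59 x@110 min/max -10.686032522968388 16.044103812907817
top -70 100 x@110 min/max -10.754293137191725 16.31957821480104
top -50 96 x@110 min/max -10.473881174404964 16.248226403542812
top -30 96 x@110 min/max -10.610390747842539 16.1768902494643
top -10 98 x@110 min/max -10.746840554952694 16.034264892236923
top 10 39 x@110 min/max -9.913404896466128 15.891702101921553
top 30 46 x@110 min/max -10.53482988193775 16.58474804337828
top 50 84 x@110 min/max -10.671223261254937 16.095696422465835
top 70 60 x@110 min/max -11.155831770563756 15.953196543544216
y -132.12626817997517 82.89941739681475
scene [[71, 8, 21, 16, 177], [29, 32, 44, 48, 581], [9, 88, 22, 22, 223]]
scene -130 114 x@110 min/max -8.685226357993129 18.438371780020177
scene -110 109 x@110 min/max -8.493595888028215 18.465861351374098
scene -70 123 x@110 min/max -8.718845682129452 17.903446064306486
scene -50 114 x@110 min/max -8.462780915428715 18.341218913348204
scene -30 125 x@110 min/max -8.903813618243115 18.369807239736737
scene -10 117 x@110 min/max -9.054716431770142 18.45782226782755
scene 10 102 x@110 min/max -8.64090257531108 18.5184487624655
scene 50 74 x@110 min/max -8.519797826306872 18.67730846164713
scene 70 100 x@110 min/max -9.051734009152243 18.29105823752351
y -124.3771750214817 91.55482307619538
344 292 [409.2 -73.6 136.5]
376 294 [ 406.5 -142.4  132.9]
342 286 [417.1 -75.7  89.9]
[[ 388.  -159.8   85.2]
 [ 417.1  -64.4  139.9]]
[[ 395.4 -162.7   62.4]
 [ 420.8  -64.6  138.8]]
```

```bash
python3 -m handwheel '[[[0,0,-0.04],0,1],[[0.06,0,-0.06],-10.5,1],[[0.06,0,-0.02],-10.5,1],[[0.06,0,0],-10.5,1],[[0.055,0,0],-10.5,1],[[0.05,0.0,0],-10.5,1],[[0.05,0.03,0],-10.5,1],[[0.02,0.04,0],-10.5,1]]' 60
```

```text
time: 1.1
ee_pos: [430.1, -315.2, 335.7]
eef_rot: [0.0, 0.722, 0.692, 0.0]
contact_force: [-1.0, -0.8, 0.4]
gripper_width: 85.3
```

```bash
python3 -m handwheel '[[[0.06,0.02,0.04],-10.5,1],[[0.06,0.03,0.04],-4.4,1],[[0.04,0.005,0.01],0,1],[[0,0,0],0,1]]' 60; python3 - <<'E'
from h import *
t=snap("top","top1");s=snap("scene","scene1")
crop(t,(300,130,200,150),4,"pics/t1c.png");crop(s,(60,80,200,150),4,"pics/s1c.png")
from plant import ctrl;p=ctrl.read_state();print(p["ee_pos"],p["eef_rot"])
print(proj(t,p["ee_pos"]),proj(s,p["ee_pos"]))
E
```

```text
time: 1.6
ee_pos: [461.4, -174.5, 259.1]
eef_rot: [-0.001, 0.628, 0.779, 0.0]
contact_force: [0.0, -1.1, -0.2]
gripper_width: 85.3
[ 461.83136343 -177.14585069  260.04870614] [ 2.40041780e-04  6.28634173e-01  7.77701106e-01 -9.57361366e-05]
[[410.19780039 272.73719092]] [[117.04126795 181.55336034]]
```

View pics/t1c.png

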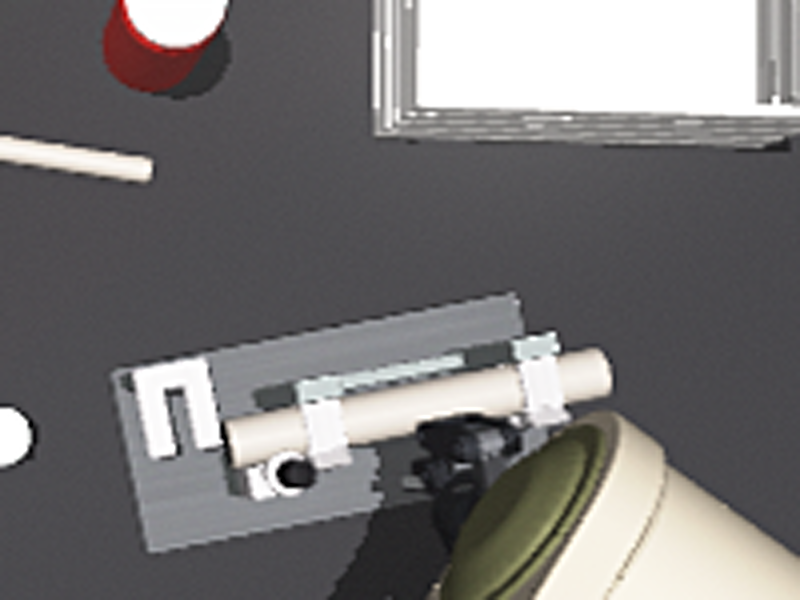

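View pics/s1c.png

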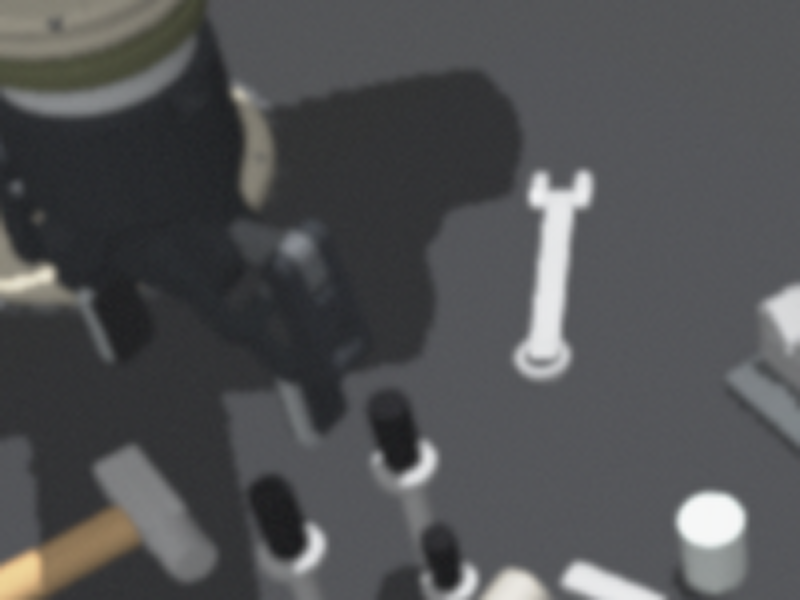

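```bash
python3 - <<'E'
from h import *
np.set_printoptions(precision=1,suppress=True,linewidth=160)
t=load("top0");s=load("scene0")
a=np.radians(12.5);R2=np.array([[np.cos(a),-np.sin(a)],[np.sin(a),np.cos(a)]]);c0=np.array([534.5,-185.5])
q=lambda P:(np.atleast_2d(P)[:,:2]-c0)@R2
for nm,d,box in(("top",t,(362,240,24,18)),("scene",s,(160,205,24,30))):
    x,y,w,h=box;im=d["img"][y:y+h,x:x+w]
    m=((im.max(2)<60)).astype(np.uint8)
    n,l,st,ce=cv2.connectedComponentsWithStats(m)
    for i in range(1,n):
        if st[i,4]>10: print(nm,st[i],ce[i]+[x,y])
    cv2.imwrite(f"pics/p_{nm}.png",cv2.resize(im[:,:,::-1],None,fx=20,fy=20,interpolation=cv2.INTER_NEAREST))
E
```

```text
top [ 7  5 10  7 50] [373.7 248.2]
scene [ 6  7  9 15 97] [170.1 218.5]
scene [ 0 17  5 10 38] [161.6 226.9]
```

View pics/p_top.png

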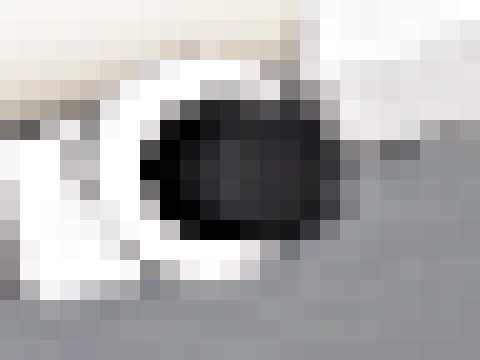

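View pics/p_scene.png

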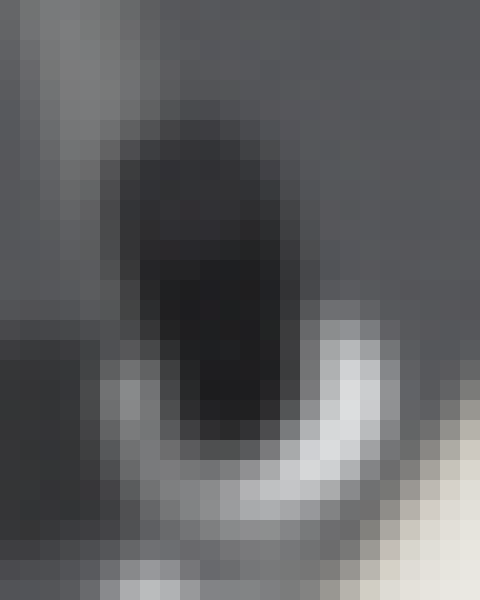

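```bash
python3 - <<'E'
from h import *
np.set_printoptions(precision=1,suppress=True,linewidth=160)
t=load("top0");s=load("scene0")
a=np.radians(12.5);R2=np.array([[np.cos(a),-np.sin(a)],[np.sin(a),np.cos(a)]]);c0=np.array([534.5,-185.5])
q=lambda P:(np.atleast_2d(P)[:,:2]-c0)@R2
A,B=[374.7,247.7],[169.5,213.7]
p,e=tri(t,A,s,B);print(p,e,q(p))
for d,u in((t,A),(s,B)): P=onz(d,u,169.5);print(P,q(P))
# plate slot in both
def T(x,y): return [320+(x+.5)/5-.5,190+(y+.5)/5-.5]
def S(x,y): return [100+(x+.5)/3.1-.5,170+(y+.5)/3.1-.5]
for l,d,u in(("slot end top",t,T(119,189)),("slot mouth top",t,T(133,265)),("back L",t,T(68,160)),("back R",t,T(158,147)),
 ("front tipL",t,T(97,270)),("front tip R",t,T(163,258)),
 ("slot end sc",s,S(353,194)),("slot mouth sc",s,S(308,175)),("back L",s,S(391,187)),("back R",s,S(357,234)),("front tipL",s,S(318,157)),("front tip R",s,S(297,205))):
    print(l,q(onz(d,u,85)))
E
```

```text
[ 506.1 -130.4  165.6] 2.8331510871064225 [[-15.8  60. ]]
[[ 505.2 -130.6  169.5]] [[-16.7  59.9]]
[[ 509.9 -131.   169.5]] [[-12.2  58.5]]
slot end top [[ 36.8 102.6]]
slot mouth top [[  1.9 103.3]]
back L [[ 54.1 122.7]]
back R [[52.2 81.4]]
front tipL [[  2.8 119.7]]
front tip R [[ 2.5 89.3]]
slot end sc [[ 38.8 106.3]]
slot mouth sc [[  6.1 106.2]]
back L [[ 57.1 121.5]]
back R [[56.3 82.1]]
front tipL [[  4.2 120.9]]
front tip R [[12.3 83.8]]
```

```bash
python3 -m handwheel '[[[0.0357,0.05,0],-0.4,0.6],[[0,0.0044,0.06],0,0.5],[[0,0,0.01],0,0.5],[[0,0,0],0,0.5],[[0,0,0],0,0.5]]' 60; python3 - <<'E'
from h import *
t=snap("top","top2");s=snap("scene","scene2")
crop(t,(320,180,150,110),5,"pics/t2c.png");crop(s,(110,140,120,120),5,"pics/s2c.png")
from plant import ctrl;p=ctrl.read_state();print(p["ee_pos"],p["eef_rot"],p["gripper_width"])
print(proj(t,p["ee_pos"]),proj(s,p["ee_pos"]))
E
```

```text
time: 2.33
ee_pos: [508.0, -131.7, 191.9]
eef_rot: [0.002, 0.627, 0.779, 0.0]
contact_force: [0.3, -0.2, 0.0]
gripper_width: 42.9
[ 507.82820795 -131.26967633  191.46207107] [1.38822043e-03 6.26353268e-01 7.79538048e-01 2.96679134e-04] 42.80194831549578
[[377.3940622  246.56999322]] [[166.37295612 205.37058661]]
```

View pics/t2c.png

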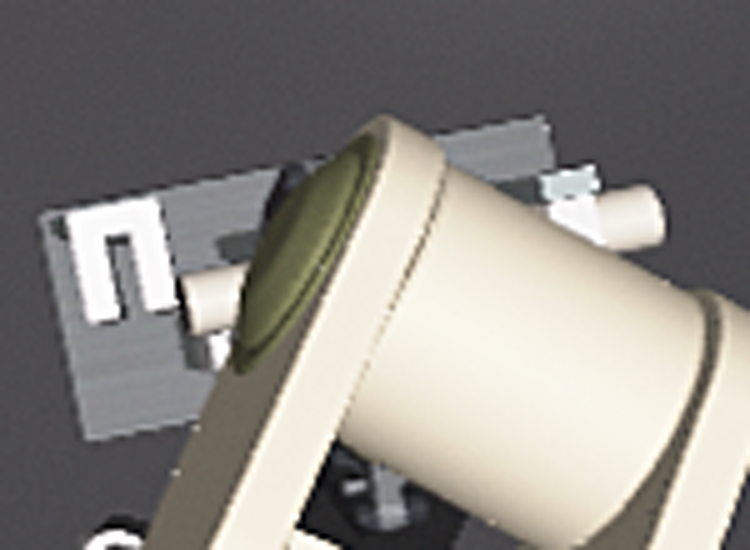

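View pics/s2c.png

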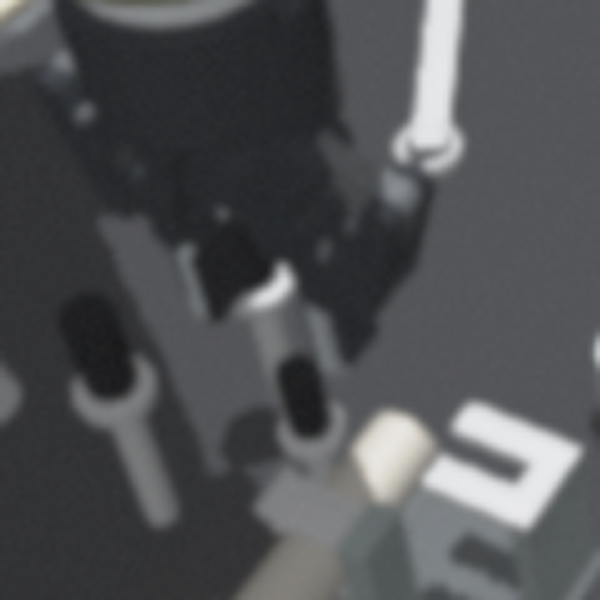

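```bash
python3 -m handwheel '[[[0,0,0.03],0,0.5],[[0,0,0.0205],0,0.5],[[0,0,0],0,0.5],[[0,0,0],0,0.3],[[0,0,0],0,0.25]]' 20;python3 -m handwheel '[[[0,0,0],0,0.15],[[0,0,0],0,0.15],[[0,0,0],0,0.15]]' 20
```

```text
time: 3.05
ee_pos: [507.9, -130.8, 140.5]
eef_rot: [0.001, 0.626, 0.78, 0.0]
contact_force: [-0.2, 0.2, 0.2]
gripper_width: 21.2
time: 3.42
ee_pos: [507.6, -130.8, 140.2]
eef_rot: [0.001, 0.626, 0.78, -0.0]
contact_force: [-1.8, -0.3, 6.4]
gripper_width: 15.0
```

```bash
python3 -m handwheel '[[[0,0,0],0,0.05],[[0,0,0],0,0.0],[[0,0,-0.005],0,0],[[0,0,0],0,0]]' 60; python3 -m handwheel '[[[0,0,-0.02],0,0],[[0,0,-0.03],0,0],[[0,0,0],0,0]]'; python3 - <<'E'
from h import *
t=snap("top","top3");s=snap("scene","scene3")
crop(s,(110,140,120,120),5,"pics/s3c.png")
E
```

```text
time: 3.92
ee_pos: [507.4, -130.6, 144.6]
eef_rot: [0.0, 0.626, 0.78, -0.0]
contact_force: [-1.5, -0.0, -1.0]
gripper_width: 14.4
time: 4.3
ee_pos: [508.2, -130.8, 195.9]
eef_rot: [0.002, 0.626, 0.78, 0.0]
contact_force: [-0.8, 0.3, -1.2]
gripper_width: 14.5
```

View pics/s3c.png

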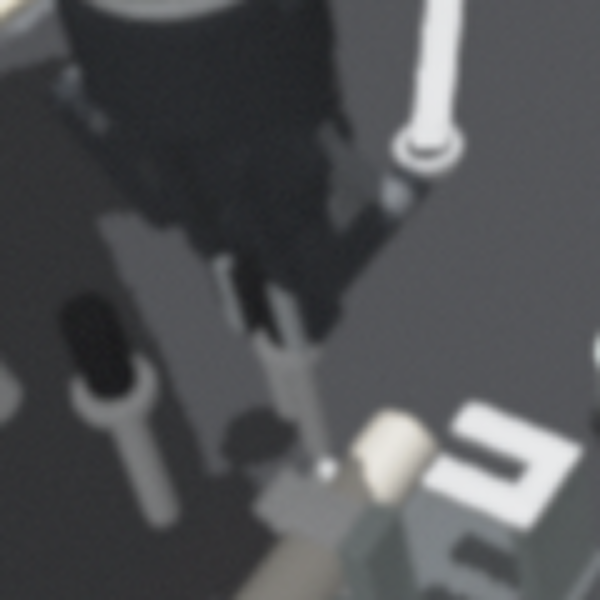

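```bash
python3 - <<'E'
from h import *
np.set_printoptions(precision=0,suppress=True,linewidth=200)
a=np.radians(12.5);R2=np.array([[np.cos(a),-np.sin(a)],[np.sin(a),np.cos(a)]]);c0=np.array([534.5,-185.5])
ys=np.arange(76,130,1.)
for n in("top0","scene3"):
    d=load(n);g=d["img"].mean(2).astype(np.float32)
    for qx in(10,18,26,32):
        P=np.c_[np.c_[np.full(len(ys),qx),ys]@R2.T+c0,np.full(len(ys),85.)]
        u=proj(d,P).astype(np.float32); v=cv2.remap(g,u[None,:,0].copy(),u[None,:,1].copy(),cv2.INTER_LINEAR)[0]
        br=v>(v.max()+v.min())/2; e=np.where(np.diff(br.astype(int)))[0]
        th=(v.max()+v.min())/2
        print(n,qx,[f"{ys[i]+(th-v[i])/(v[i+1]-v[i]):.1f}" for i in e])
E
python3 -m handwheel '[[[0.03,-0.01,0],0,0],[[0.013,0,0],0,0],[[0,0,0.0],0,0]]'
```

```text
top0 10 ['78.2', '82.5', '105.1', '108.3']
top0 18 ['81.9', '97.9', '109.0', '124.9']
top0 26 ['81.5', '97.8', '109.2', '125.3']
top0 32 ['81.9', '98.2', '109.4', '125.0']
scene3 10 ['82.0', '96.3', '107.6', '123.7']
scene3 18 ['80.3', '96.6', '107.6', '123.9']
scene3 26 ['80.1', '97.0', '107.4', '123.8']
scene3 32 ['80.2', '96.7', '107.5', '123.9']
time: 4.78
ee_pos: [488.4, -90.3, 193.9]
eef_rot: [-0.0, 0.626, 0.78, -0.0]
contact_force: [-0.9, -0.2, -1.4]
gripper_width: 14.5
```

```bash
python3 -m handwheel '[[[-0.0002,0,0.05],0,0],[[0,0,0.03],0,0],[[0,0,0.014],0,0],[[0,0,0.0],0,0]]'; python3 - <<'E'
from h import *
t=snap("top","top4");s=snap("scene","scene4")
crop(s,(130,160,120,120),5,"pics/s4c.png");crop(t,(310,190,110,90),6,"pics/t4c.png")
E
```

```text
time: 5.28
ee_pos: [488.5, -91.2, 100.1]
eef_rot: [-0.0, 0.626, 0.78, -0.0]
contact_force: [-0.3, -0.0, -0.4]
gripper_width: 14.2
```

View pics/s4c.png

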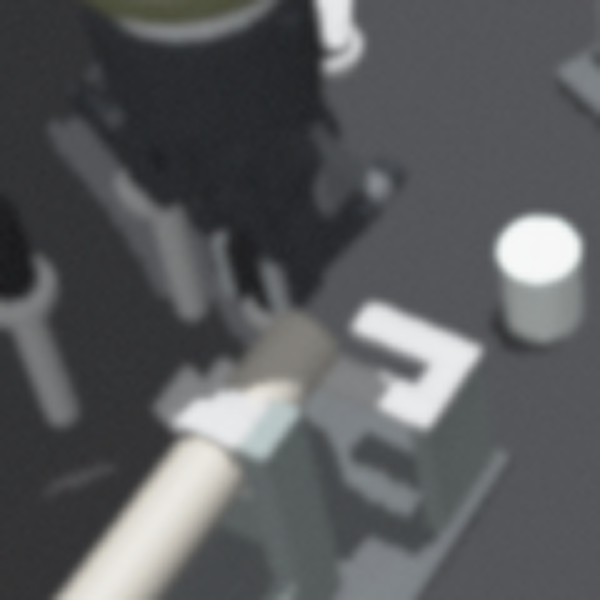

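View pics/t4c.png

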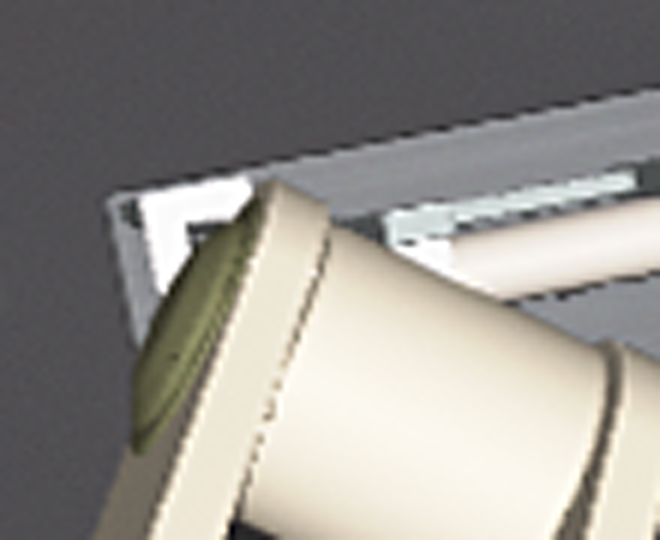

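```bash
python3 -m handwheel '[[[0.0007,0,0],0,0],[[0,0.01,0],0,0],[[0,0.01,0],0,0],[[0,0.006,0],0,0],[[0,0.006,0],0,0]]';python3 -m handwheel '[[[0,0.006,0],0,0],[[0,0.006,0],0,0],[[0,0,0],0,0]]'; python3 - <<'E'
from h import *
s=snap("scene","scene5")
crop(s,(130,160,120,120),5,"pics/s5c.png")
E
```

```text
time: 6.0
ee_pos: [519.9, -83.1, 100.2]
eef_rot: [-0.0, 0.626, 0.78, -0.0]
contact_force: [0.8, -0.1, -1.0]
gripper_width: 13.9
time: 6.38
ee_pos: [531.5, -80.6, 100.3]
eef_rot: [0.0, 0.626, 0.78, 0.0]
contact_force: [-0.2, -0.5, -0.5]
gripper_width: 14.3
```

View pics/s5c.png

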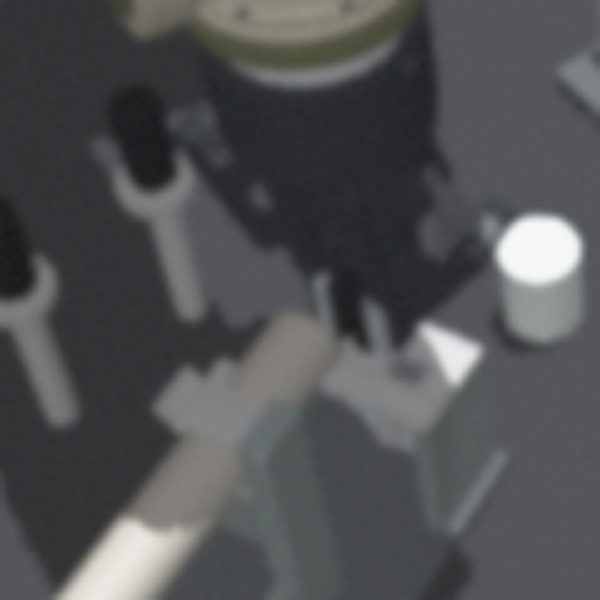

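```bash
python3 -m handwheel '[[[-0.0003,0.006,0],0,0],[[0,0.006,0],0,0],[[0,0,0.002],0,0],[[0,0,0],0,0]]';python3 -m handwheel '[[[0,0,0.002],0,0],[[0,0,0.001],0,0],[[0,0,0],0,0]]'
```

```text
time: 6.92
ee_pos: [542.8, -78.3, 98.0]
eef_rot: [-0.0, 0.626, 0.78, -0.0]
contact_force: [-0.4, 0.0, -1.5]
gripper_width: 14.2
time: 7.3
ee_pos: [543.0, -78.4, 96.0]
eef_rot: [0.0, 0.626, 0.78, -0.0]
contact_force: [-2.6, 0.8, 5.5]
gripper_width: 14.2
```

```bash
python3 -m handwheel '[[[0,0,0],0,0.25],[[0,0,0],0,0.35],[[0,0,0],0,0.4],[[0,0,0],0,0.4]]' 20; python3 - <<'E'
from h import *
s=snap("scene","scene6")
crop(s,(130,160,120,120),5,"pics/s6c.png")
E
```

```text
time: 7.8
ee_pos: [543.0, -78.4, 95.3]
eef_rot: [-0.0, 0.626, 0.78, 0.0]
contact_force: [-0.3, 0.5, 0.5]
gripper_width: 34.4
```

View pics/s6c.png

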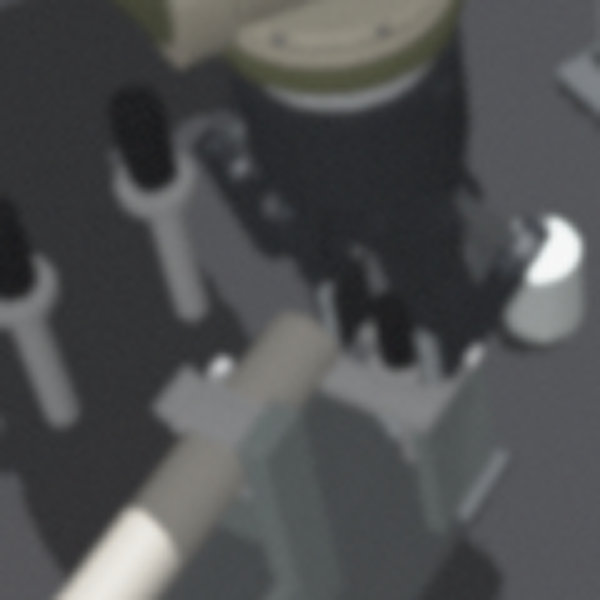

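```bash
python3 -m handwheel '[[[0,0,-0.03],0,0.4],[[0,0,-0.05],0,0.4],[[0,0,-0.05],0,0.6],[[-0.06,-0.015,0],0,0.75],[[-0.0625,-0.0127,0],0,0.75],[[0,0,0],0,0.75]]' 60; python3 - <<'E'
from h import *
s=snap("scene","scene7");t=snap("top","top7")
crop(s,(100,160,150,190),3.1,"pics/s7c.png");crop(t,(310,190,150,90),5,"pics/t7c.png")
E
```

```text
time: 8.6
ee_pos: [541.8, -206.3, 224.8]
eef_rot: [-0.0, 0.628, 0.778, -0.0]
contact_force: [0.6, 1.4, -0.5]
gripper_width: 63.9
```

View pics/s7c.png

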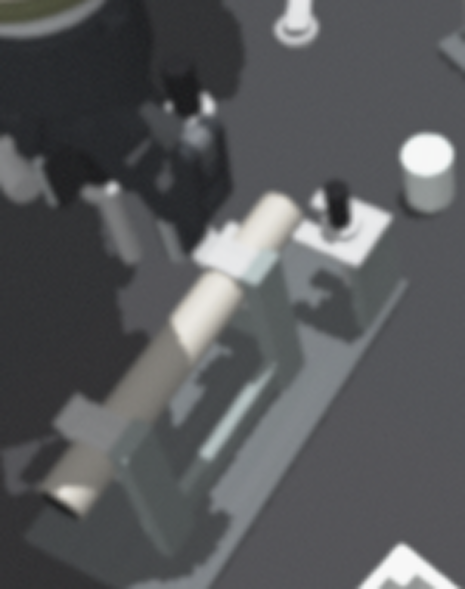

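View pics/t7c.png

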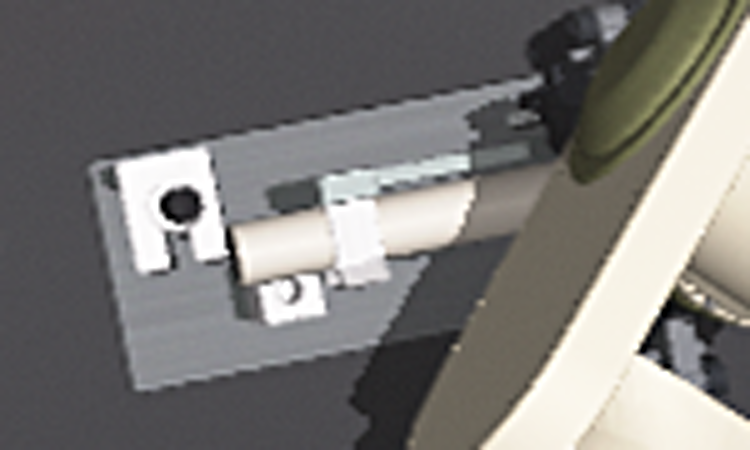

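```bash
python3 - <<'E'
from h import *
np.set_printoptions(precision=1,suppress=True,linewidth=160)
a=np.radians(12.5);R2=np.array([[np.cos(a),-np.sin(a)],[np.sin(a),np.cos(a)]]);c0=np.array([534.5,-185.5])
q=lambda P:(np.atleast_2d(P)[:,:2]-c0)@R2
t=load("top7");s=load("scene7")
X=cloud(t)
print(X[229:234,344:349,2])
p=[310+182.5/5-.5,190+205.5/5-.5]; sp=[100+336/3.1-.5,170+190/3.1-.5]
print(q(onz(t,p,125)),q(onz(s,sp,125)),tri(t,p,s,sp))
# tube end along axis profile (tube top line z=124 not; use axis x at side) from original images
for n in("top0","scene0"):
    d=load(n)
    im=d["img"].astype(np.float32); sat=(im[...,0]-im[...,2])
    ys=np.arange(-145,100,1.)
    xoff=3.8+(-2.4 if n=="top0" else 2.4)*.4
    for z in(124,):
        P=np.c_[np.c_[np.full(len(ys),xoff),ys]@R2.T+c0,np.full(len(ys),float(z))]
        u=proj(d,P).astype(np.float32); v=cv2.remap(im[...,0].copy(),u[None,:,0].copy(),u[None,:,1].copy(),cv2.INTER_LINEAR)[0]
        e=np.where(abs(np.diff(v))>12)[0]; print(n,[(ys[i],int(v[i]),int(v[i+1])) for i in e])
E
```

```text
[[122.4 123.  124.7 125.1 124.7]
 [125.  122.  127.4 123.4 123.5]
 [123.6 119.  124.1 124.8 122.4]
 [125.  123.6 125.4 124.8 122.2]
 [107.8 125.2 127.  121.9 126.7]]
[[ 28.8 104.3]] [[46.  82.1]] (array([541.7, -81.5,  92. ]), np.float64(2.247764683292162))
top0 [(np.float64(-128.0), 68, 114), (np.float64(-127.0), 114, 167), (np.float64(-126.0), 167, 207), (np.float64(-125.0), 207, 243), (np.float64(-79.0), 242, 228), (np.float64(-78.0), 228, 216), (np.float64(-77.0), 216, 228), (np.float64(-76.0), 228, 241), (np.float64(83.0), 245, 199), (np.float64(84.0), 199, 142), (np.float64(85.0), 142, 79), (np.float64(86.0), 79, 15), (np.float64(87.0), 15, 30), (np.float64(88.0), 30, 67), (np.float64(89.0), 67, 105), (np.float64(90.0), 105, 129), (np.float64(91.0), 129, 144)]
scene0 [(np.float64(-130.0), 61, 76), (np.float64(-129.0), 76, 101), (np.float64(-128.0), 101, 142), (np.float64(-127.0), 142, 181), (np.float64(-126.0), 181, 206), (np.float64(-125.0), 206, 220), (np.float64(82.0), 203, 182), (np.float64(83.0), 182, 158), (np.float64(84.0), 158, 137), (np.float64(85.0), 137, 116), (np.float64(86.0), 116, 98)]
```

```bash
python3 - <<'E'
from h import *
np.set_printoptions(precision=0,suppress=True,linewidth=200)
a=np.radians(12.5);R2=np.array([[np.cos(a),-np.sin(a)],[np.sin(a),np.cos(a)]]);c0=np.array([534.5,-185.5])
for n in("top0","scene0"):
    d=load(n);P=cloud(d).reshape(-1,3);P=P[np.isfinite(P[:,0])];Q=(P[:,:2]-c0)@R2
    for lo in range(-70,80,10):
        k=(Q[:,0]>=lo)&(Q[:,0]<lo+10)&(abs(Q[:,1]+22)<30)
        if k.sum(): print(n,lo,k.sum(),np.percentile(P[k,2],[2,50,98]))
E
python3 -m handwheel '[[[0.0006,0.0012,0.05],-0.3,0.75],[[0,0,0.04],0,0.75],[[0,0,0.02],0,0.75],[[0,0,0],0,0.75]]' 60
```

```text
top0 -70 99 [-5. -0.  4.]
top0 -60 94 [-4.  6. 10.]
top0 -50 101 [ 4.  7. 11.]
top0 -40 101 [ 4.  7. 11.]
top0 -30 87 [ 3.  7. 10.]
top0 -20 44 [  4.   7. 114.]
top0 -10 120 [114. 120. 124.]
top0 0 125 [118. 122. 126.]
top0 10 125 [  4. 116. 123.]
top0 20 92 [ 5. 38. 42.]
top0 30 98 [ 3.  7. 12.]
top0 40 99 [ 3.  7. 11.]
top0 50 96 [-2.  6. 11.]
top0 60 98 [-4. -1.  2.]
top0 70 97 [-6. -2.  2.]
scene0 -70 17 [-2.  0.  3.]
scene0 -30 94 [ 5.  7. 10.]
scene0 -20 124 [ 5.  7. 10.]
scene0 -10 201 [  5.   8. 122.]
scene0 0 299 [  5. 122. 125.]
scene0 10 299 [105. 119. 124.]
scene0 20 230 [  6.  39. 113.]
scene0 30 289 [ 5. 10. 41.]
scene0 40 152 [ 5.  8. 10.]
scene0 50 165 [ 4.  8. 10.]
scene0 60 200 [-3. -0.  9.]
scene0 70 161 [-3. -0.  3.]
time: 9.2
ee_pos: [543.1, -200.3, 114.4]
eef_rot: [-0.001, 0.623, 0.782, -0.0]
contact_force: [0.9, -0.9, 0.1]
gripper_width: 64.2
```

```bash
python3 -m handwheel '[[[0,0,0],0,0.75],[[0,0,0],0,0.75]]' 60
```

```text
time: 9.45
ee_pos: [544.0, -201.8, 116.6]
eef_rot: [0.001, 0.624, 0.782, 0.0]
contact_force: [-0.6, -0.8, 0.5]
gripper_width: 64.2
```

```bash
python3 -m handwheel '[[[-0.0033,-0.002,0.0126],0.3,0.75],[[0,0,0.013],0,0.75],[[0,0,0],0,0.75],[[0,0,0],0,0.75]]' 60;  python3 -m handwheel '[[[0,0,0],0,0.5],[[0,0,0],0,0.4],[[0,0,0],0,0.32],[[0,0,0],0,0.28],[[0,0,0],0,0.26]]' 20
```

```text
time: 9.95
ee_pos: [542.3, -205.6, 89.8]
eef_rot: [0.0, 0.626, 0.78, 0.0]
contact_force: [-0.5, -0.5, -0.1]
gripper_width: 64.0
time: 10.58
ee_pos: [542.7, -205.5, 90.1]
eef_rot: [0.001, 0.626, 0.78, 0.0]
contact_force: [3.0, 1.6, 2.3]
gripper_width: 27.5
```

```bash
python3 -m handwheel '[[[0,0,0],0,0.2],[[0,0,0],0,0.1],[[0,-0.005,0],0,0],[[0,-0.006,0],0,0],[[0,-0.006,0],0,0]]' 80;  python3 -m handwheel '[[[0,-0.007,0],0,0],[[0,-0.007,0],0,0],[[0,-0.007,0],0,0]]'
```

```text
time: 11.2
ee_pos: [525.2, -209.2, 89.5]
eef_rot: [-0.0, 0.626, 0.78, -0.0]
contact_force: [0.6, -0.1, 0.4]
gripper_width: 26.2
time: 11.58
ee_pos: [504.3, -213.8, 89.4]
eef_rot: [-0.001, 0.626, 0.78, -0.0]
contact_force: [0.6, 0.6, -2.1]
gripper_width: 25.5
```

```bash
python3 -m handwheel '[[[0,-0.01,0],0,0],[[0,-0.01,0],0,0],[[0,-0.005,0],0,0],[[0,0,0],0,0]]'; python3 - <<'E'
from h import *
s=snap("scene","scene8")
crop(s,(60,140,190,190),3.1,"pics/s8c.png")
E
```

```text
time: 12.08
ee_pos: [480.5, -219.3, 89.9]
eef_rot: [0.0, 0.626, 0.78, 0.0]
contact_force: [0.1, 0.4, -1.2]
gripper_width: 25.7
```

View pics/s8c.png

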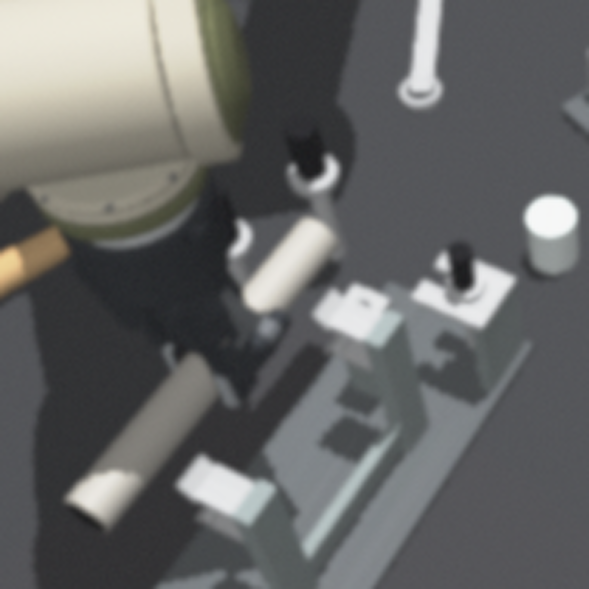

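```bash
python3 -m handwheel '[[[0,0,-0.03],0,0],[[0,0,-0.04],7.5,0],[[0,0,-0.04],7.5,0],[[0,0,0],7.5,0],[[0,0,0],0,0]]';  python3 -m handwheel '[[[0.03,-0.005,0],0,0],[[0.05,-0.009,0],0,0],[[0.058,-0.01,0],0,0],[[0.058,-0.01,0],0,0],[[0.058,-0.01,0],0,0],[[0.058,-0.01,0],0,0],[[0.058,-0.01,0],0,0],[[0.04,-0.007,0],0,0]]';python3 -m handwheel '[[[0.018,0,0],0,0],[[0,0,0],0,0],[[0,0,0],0,0]]'
```

```text
time: 12.75
ee_pos: [480.9, -219.0, 199.8]
eef_rot: [0.0, 0.766, 0.643, 0.0]
contact_force: [0.5, -0.4, -1.0]
gripper_width: 26.1
time: 13.75
ee_pos: [481.5, 199.4, 199.1]
eef_rot: [-0.0, 0.765, 0.645, -0.0]
contact_force: [1.1, -0.7, -0.6]
gripper_width: 25.9
time: 14.12
ee_pos: [485.4, 213.5, 199.5]
eef_rot: [-0.0, 0.766, 0.643, -0.0]
contact_force: [1.0, 0.2, -1.0]
gripper_width: 25.5
```

```bash
python3 -m handwheel '[[[0.0013,-0.0014,0.04],0,0],[[0,0,0.04],0,0],[[0,0,0.03],0,0],[[0,0,0.01],0,0],[[0,0,0],0,0]]'; python3 - <<'E'
from h import *
s=snap("scene","scene9");t=snap("top","top9")
crop(s,(190,60,190,150),4,"pics/s9c.png");crop(t,(160,180,150,110),5,"pics/t9c.png")
E
```

```text
time: 14.75
ee_pos: [484.4, 215.6, 80.1]
eef_rot: [0.0, 0.766, 0.642, 0.0]
contact_force: [0.1, 0.1, -0.5]
gripper_width: 25.9
```

View pics/s9c.png

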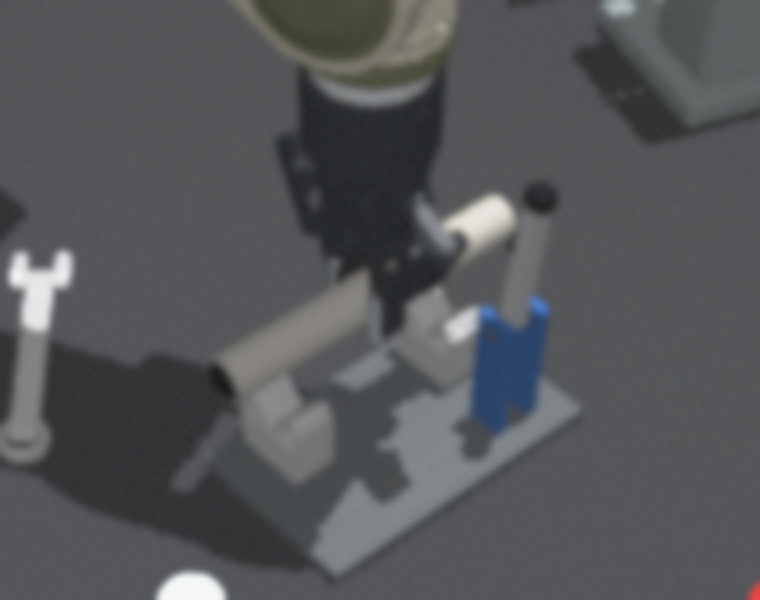

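View pics/t9c.png

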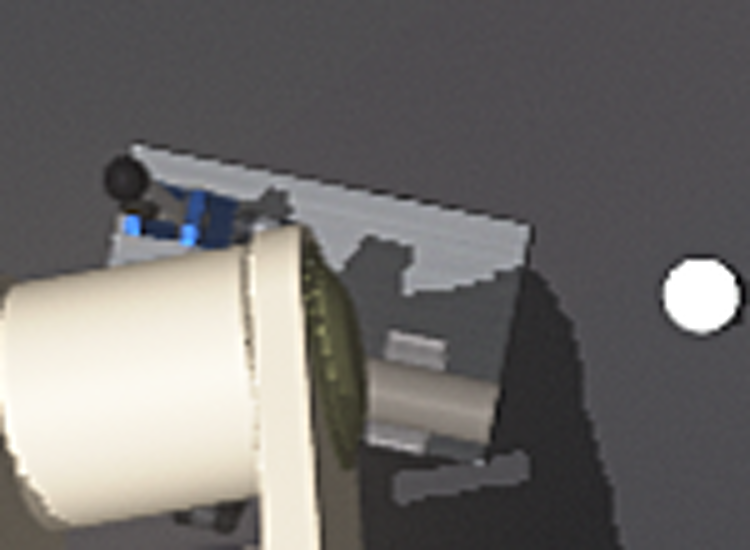

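```bash
python3 -m handwheel '[[[0,0,0.02],0,0],[[0,0,0.012],0,0],[[0,0,0.004],0,0],[[0,0,0],0,0]]';python3 -m handwheel '[[[0,0,0.001],0,0],[[0,0,0.001],0,0],[[0,0,0],0,0]]'
```

```text
time: 15.35
ee_pos: [484.3, 216.2, 44.1]
eef_rot: [0.0, 0.766, 0.643, 0.0]
contact_force: [0.5, -0.3, -1.7]
gripper_width: 25.7
time: 15.72
ee_pos: [484.2, 216.3, 42.0]
eef_rot: [0.0, 0.766, 0.643, 0.0]
contact_force: [-0.8, 0.0, 1.0]
gripper_width: 26.1
```

```bash
python3 -m handwheel '[[[0,0,0.001],0,0],[[0,0,0],0,0]]';python3 -m handwheel '[[[0,0,0.001],0,0],[[0,0,0],0,0]]'
```

```text
time: 15.98
ee_pos: [484.2, 216.3, 41.8]
eef_rot: [0.0, 0.766, 0.643, 0.0]
contact_force: [-4.8, -1.6, 11.0]
gripper_width: 25.8
time: 16.23
ee_pos: [484.2, 216.3, 41.7]
eef_rot: [0.0, 0.766, 0.643, 0.0]
contact_force: [-9.5, -1.7, 20.7]
gripper_width: 26.4
```

```bash
python3 -m handwheel '[[[0,-0.0008,-0.001],0,0],[[0,-0.0007,0],0,0],[[0,0,0],0,0]]';python3 -m handwheel '[[[0,0,0.001],0,0],[[0,0,0],0,0]]'
```

```text
time: 16.6
ee_pos: [483.4, 216.5, 41.2]
eef_rot: [0.001, 0.766, 0.643, 0.001]
contact_force: [1.4, -0.4, 5.4]
gripper_width: 25.7
time: 16.85
ee_pos: [483.5, 216.5, 41.1]
eef_rot: [0.001, 0.766, 0.643, 0.001]
contact_force: [-2.7, -1.4, 14.6]
gripper_width: 26.1
```

Seated; release gently.

```bash
python3 -m handwheel '[[[0,0,-0.0005],0,0.3],[[0,0,0],0,0.35],[[0,0,0],0,0.45],[[0,0,0],0,0.6],[[0,0,0],0,0.7]]' 20;python3 -m handwheel '[[[0,0,-0.02],0,0.7],[[0,0,-0.05],0,0.7],[[0,0,-0.05],0,0.5],[[0,0,-0.06],0,0.2],[[-0.05,-0.05,-0.03],0,0],[[-0.06,-0.05,0],0,0],[[-0.06,-0.05,0],0,0],[[0,0,0],0,0]]'; python3 - <<'E'
from h import *
s=snap("scene","scene10");t=snap("top","top10")
crop(s,(210,80,150,130),4.5,"pics/s10c.png");crop(t,(150,180,170,110),4.5,"pics/t10c.png")
E
```

```text
time: 17.48
ee_pos: [482.5, 216.5, 40.1]
eef_rot: [-0.0, 0.766, 0.643, -0.0]
contact_force: [0.6, -0.4, 0.1]
gripper_width: 59.9
time: 18.48
ee_pos: [337.8, 101.7, 244.8]
eef_rot: [0.0, 0.767, 0.642, 0.0]
contact_force: [0.3, 0.4, -0.5]
gripper_width: 0.0
```

View pics/s10c.png

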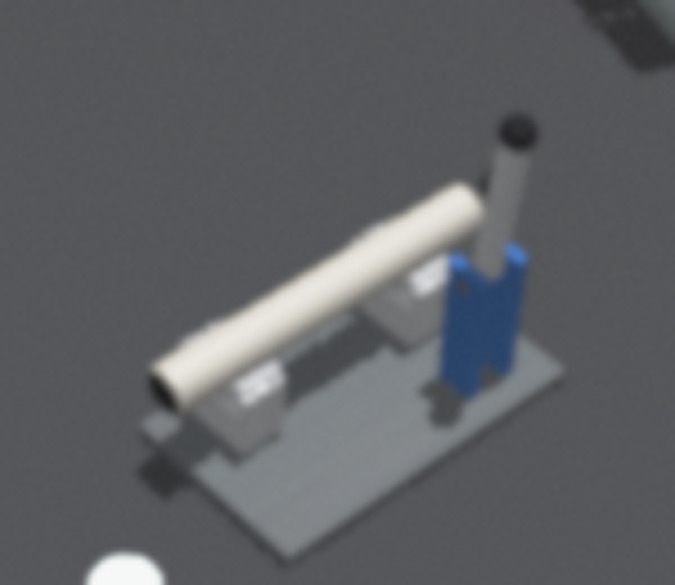

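View pics/t10c.png

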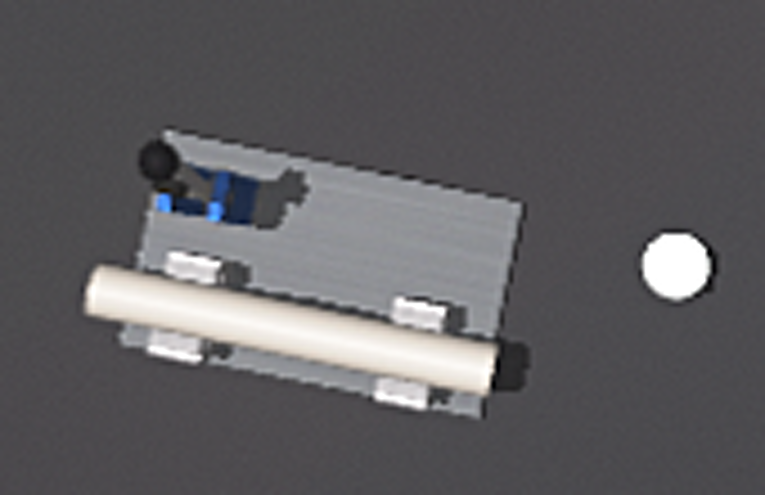

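```bash
python3 - <<'E'
from h import *
np.set_printoptions(precision=1,suppress=True,linewidth=160)
a=np.radians(-10);R2=np.array([[np.cos(a),-np.sin(a)],[np.sin(a),np.cos(a)]]);c0=np.array([511.5,209.])
for n in("top10","scene10"):
    d=load(n);P=cloud(d).reshape(-1,3);C=d["img"].reshape(-1,3).astype(int);ok=np.isfinite(P[:,0]);P=P[ok];C=C[ok];Q=(P[:,:2]-c0)@R2
    bx=(abs(Q[:,0])<80)&(abs(Q[:,1])<130)
    k=bx&(C[:,0]-C[:,2]>8)&(P[:,2]>55)&(P[:,2]<80)
    print(n,"tube",np.percentile(Q[k],[1,99],axis=0).tolist(),np.percentile(P[k,2],[2,98]))
    for sg in(1,-1):
        k=bx&(C[:,0]-C[:,2]<=5)&(P[:,2]>50)&(P[:,2]<64)&(Q[:,1]*sg>0)&(Q[:,0]<8)&(C.min(1)>150)
        print("V",sg,np.percentile(Q[k],[1,99],axis=0).tolist())
    # axis line fit from silhouette
    k=bx&(P[:,2]>172); print("ball",Q[k].mean(0),P[k,2].max(), np.percentile(Q[k],[2,98],axis=0).tolist())
E
```

```text
top10 tube [[-43.62086606357432, -102.00860704469277], [-17.05774606229942, 103.601314314478]] [62.8 75.6]
V 1 [[-55.903420570760716, 48.47592666288871], [-4.167971846286061, 72.93067216766916]]
V -1 [[-56.16288244148116, -71.96827343635611], [-4.300358299763756, -46.668004334406795]]
ball [39.5 59.4] 191.18675227072234 [[31.612907989478416, 51.998764735122535], [47.79505409047205, 67.70122829540237]]
scene10 tube [[-35.51666264179114, -100.17180492357734], [-12.866652911675239, 105.29248910130617]] [61.9 75.3]
V 1 [[-51.15536217075805, 48.56405464112162], [-0.179592543043818, 73.96388099635338]]
V -1 [[-54.31819350636554, -70.82669631278834], [-0.08809806458206976, -44.274542485425535]]
ball [45.2 59.1] 190.7458995784529 [[36.10241979146511, 53.43242511678865], [51.93204786409087, 68.98142487587938]]
```

```bash
python3 -m handwheel '[[[0.04,0.045,0],0,0],[[0.04,0.045,0],0,0],[[0.04,0.045,0],0,0],[[0.04,0.045,0],0,0],[[0.037,0.047,0],0,0],[[0,0,0],0,0],[[0,0,0],0,0]]'
```

```text
time: 19.45
ee_pos: [597.6, 258.1, 243.5]
eef_rot: [-0.0, 0.766, 0.643, -0.001]
contact_force: [0.0, 0.1, 0.7]
gripper_width: 0.1
```

```bash
python3 -m handwheel '[[[-0.002,0,0.05],0,0],[[0,0,0.033],0,0],[[0,0,0.01],0,0],[[0,0,0],0,0]]'; python3 - <<'E'
from h import *
s=snap("scene","scene11");t=snap("top","top11")
crop(s,(230,40,150,140),4.2,"pics/s11c.png");crop(t,(140,160,150,110),4.5,"pics/t11c.png")
E
```

```text
time: 19.95
ee_pos: [597.4, 255.4, 152.9]
eef_rot: [0.0, 0.766, 0.643, 0.001]
contact_force: [0.3, -0.3, 0.4]
gripper_width: 0.0
```

View pics/s11c.png

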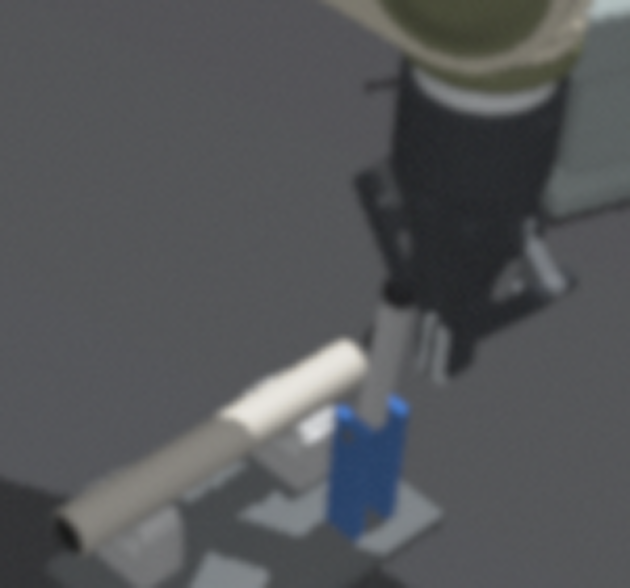

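```bash
python3 -m handwheel '[[[0,-0.01,0],0,0],[[0,-0.01,0],0,0],[[0,-0.006,0],0,0]]';python3 -m handwheel '[[[0,-0.009,0],0,0],[[0,-0.009,0.001],0,0],[[0,0,0],0,0]]'
```

```text
time: 20.42
ee_pos: [571.4, 260.1, 152.4]
eef_rot: [0.0, 0.766, 0.643, 0.001]
contact_force: [1.1, 0.7, 0.6]
gripper_width: 0.2
time: 20.8
ee_pos: [553.2, 263.2, 150.4]
eef_rot: [-0.0, 0.766, 0.643, -0.001]
contact_force: [0.2, -0.4, -0.1]
gripper_width: 0.2
```

```bash
python3 -m handwheel '[[[0,-0.009,0.003],0,0],[[0,-0.008,0.003],0,0],[[0,-0.008,0.005],0,0],[[0,-0.008,0.006],0,0],[[0,0,0],0,0]]'; python3 - <<'E'
from h import *
s=snap("scene","scene12")
crop(s,(230,40,150,140),4.2,"pics/s12c.png")
E
```

```text
time: 21.42
ee_pos: [520.6, 268.9, 132.9]
eef_rot: [-0.0, 0.766, 0.643, -0.001]
contact_force: [-0.5, 0.7, 0.7]
gripper_width: 0.1
```

View pics/s12c.png

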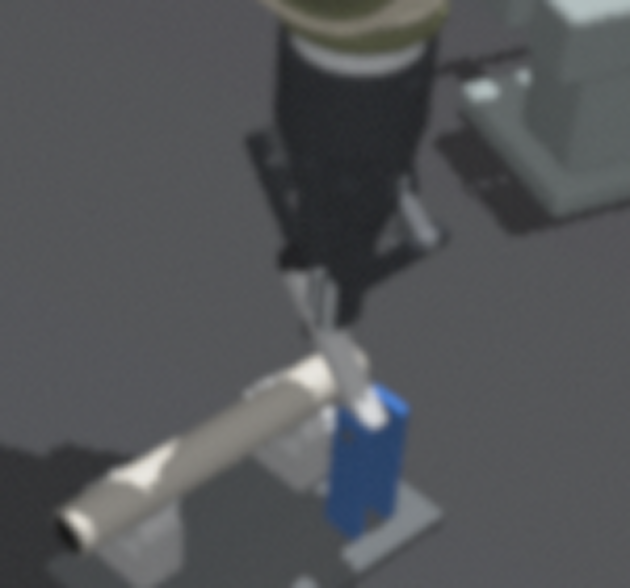

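```bash
python3 -m handwheel '[[[0,-0.006,0.006],0,0],[[0,-0.006,0.007],0,0],[[0,-0.005,0.007],0,0],[[0,-0.002,0.007],0,0],[[0,-0.001,0.006],0,0],[[0,0,0],0,0]]';python3 -m handwheel '[[[0,-0.001,0.005],0,0],[[0,0,0.003],0,0],[[0,0,0],0,0]]'
```

```text
time: 22.22
ee_pos: [501.6, 272.2, 100.0]
eef_rot: [-0.0, 0.766, 0.643, -0.001]
contact_force: [-0.1, 0.2, 0.2]
gripper_width: -0.0
time: 22.6
ee_pos: [500.9, 272.3, 92.4]
eef_rot: [-0.0, 0.766, 0.643, -0.0]
contact_force: [0.5, 0.2, -0.6]
gripper_width: 0.3
```

```bash
python3 -m handwheel '[[[0,0,0.003],0,0],[[0,0,0],0,0]]';python3 -m handwheel '[[[0,0,0.002],0,0],[[0,0,0],0,0]]'; python3 - <<'E'
from h import *
s=snap("scene","scene13")
crop(s,(230,40,150,140),4.2,"pics/s13c.png")
E
```

```text
time: 22.85
ee_pos: [500.9, 272.4, 89.4]
eef_rot: [-0.0, 0.766, 0.643, -0.0]
contact_force: [-1.0, 0.5, -0.3]
gripper_width: -0.3
time: 23.1
ee_pos: [501.0, 272.4, 87.9]
eef_rot: [0.0, 0.766, 0.643, 0.0]
contact_force: [-2.0, -1.5, 4.0]
gripper_width: 0.1
```

View pics/s13c.png

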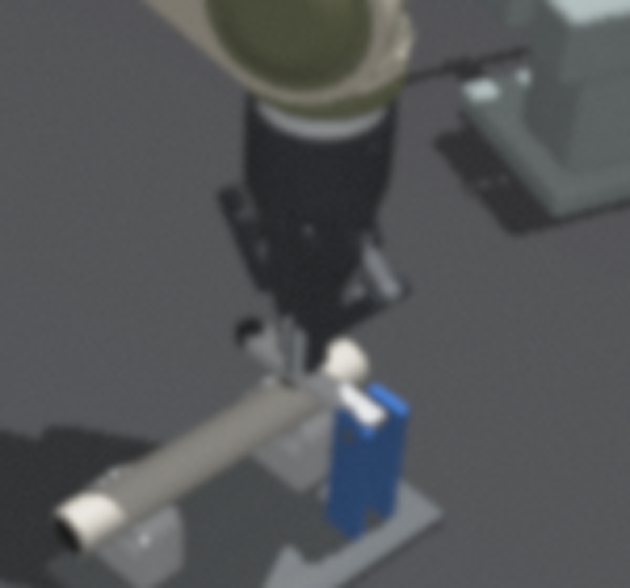

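```bash
python3 -m handwheel '[[[0,0,0.001],0,0],[[0,0,0],0,0]]';python3 -m handwheel '[[[0,0,0.001],0,0],[[0,0,0],0,0]]'
```

```text
time: 23.4
ee_pos: [501.1, 272.4, 87.8]
eef_rot: [0.0, 0.766, 0.643, 0.0]
contact_force: [-5.6, -2.2, 12.6]
gripper_width: 0.1
time: 23.65
ee_pos: [501.1, 272.5, 87.7]
eef_rot: [0.0, 0.766, 0.643, 0.0]
contact_force: [-7.8, -3.0, 19.9]
gripper_width: -0.2
```

Stiff at 87.8 mm: the pad is on the tube. Retreat and check.

```bash
python3 -m handwheel '[[[0,0,-0.005],0,0],[[0,0,-0.03],0,0],[[0,0,-0.06],0,0],[[0,0,-0.06],0,0],[[-0.05,-0.05,-0.03],0,0],[[-0.06,-0.05,0],0,0],[[-0.06,-0.05,0],0,0],[[0,0,0],0,0]]'; python3 - <<'E'
from h import *
np.set_printoptions(precision=1,suppress=True,linewidth=160)
s=snap("scene","scene14");t=snap("top","top14")
crop(s,(210,80,150,130),4.5,"pics/s14c.png");crop(t,(150,180,170,110),4.5,"pics/t14c.png")
cv2.imwrite("pics/both14.png",cv2.resize(np.hstack([s["img"],t["img"]])[:,:,::-1],(800,300),interpolation=cv2.INTER_AREA))
a=np.radians(-10);R2=np.array([[np.cos(a),-np.sin(a)],[np.sin(a),np.cos(a)]]);c0=np.array([511.5,209.])
for n in("top14","scene14"):
    d=load(n);P=cloud(d).reshape(-1,3);C=d["img"].reshape(-1,3).astype(int);ok=np.isfinite(P[:,0]);P=P[ok];C=C[ok];Q=(P[:,:2]-c0)@R2
    bx=(abs(Q[:,0])<90)&(abs(Q[:,1])<130)
    k=bx&(C[:,0]-C[:,2]>8)&(P[:,2]>55)&(P[:,2]<80); print(n,np.percentile(Q[k],[1,99],axis=0).tolist(),np.percentile(P[k,2],[2,98]))
    for lo in range(-80,50,10):
        k=bx&(abs(Q[:,1]-60)<7)&(Q[:,0]>=lo)&(Q[:,0]<lo+10)&(P[:,2]>70)
        if k.sum()>2: print(lo,k.sum(),np.median(P[k,2]),P[k,2].max())
E
```

```text
time: 24.65
ee_pos: [355.9, 157.5, 265.1]
eef_rot: [0.0, 0.767, 0.642, 0.0]
contact_force: [0.4, 0.5, 0.8]
gripper_width: -0.1
top14 [[-43.69029764342173, -102.24908479472843], [-17.136194928732394, 103.61951452010564]] [62.4 75.4]
-80 15 88.76428502307806 92.23644266204805
-70 28 90.14675046536622 95.54461589856189
-60 29 86.69314677487888 90.38744007519082
-50 28 87.5451060041697 89.94974770603226
-40 27 87.65196197342354 91.21607519574354
-30 32 86.8673673799388 89.13405121340233
-20 29 87.48957425161657 90.7313410650153
-10 28 87.33821565796545 91.79922634719279
0 29 87.30094080649005 91.58937011031912
10 27 86.46939225720192 92.2548767228824
20 26 86.6869276852116 89.72823154092968
30 11 86.37085955008993 88.0891938402828
scene14 [[-35.42426176508872, -100.38110972407476], [-12.934734301842148, 105.83690756720065]] [61.9 75.7]
-70 23 90.09955167024917 94.26121872609725
-60 25 87.15525741181085 95.25055161205582
-50 20 86.60237687349107 91.71407881051653
-40 25 86.71412956358331 89.12270340339961
-30 30 84.1741115361711 89.12816690127116
-20 24 87.71419159127086 89.9658425963792
-10 24 87.04790292883105 92.04969728233729
0 23 87.54173254421433 90.15675947782007
10 18 87.50661935974324 90.40016002695963
20 11 87.5762589204793 91.95607725662738
30 12 87.27061088153499 91.98892274460277
```

View pics/s14c.png

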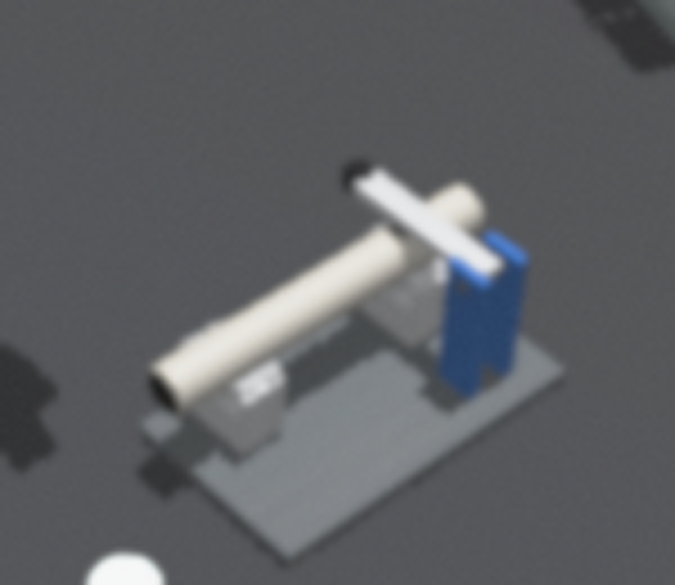

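View pics/both14.png

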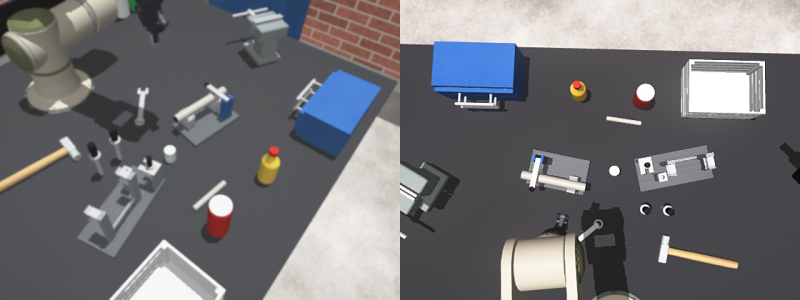

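```bash
python3 - <<'E'
from h import *
s=load("scene14");t=load("top14")
a=cv2.resize(s["img"][185:260,175:250],(390,390),interpolation=cv2.INTER_CUBIC);b=cv2.resize(t["img"][200:275,310:385],(390,390),interpolation=cv2.INTER_CUBIC)
cv2.imwrite("pics/pin14.png",np.hstack([a,b])[:,:,::-1])
E
```

```text
(no output)
```

View pics/pin14.png

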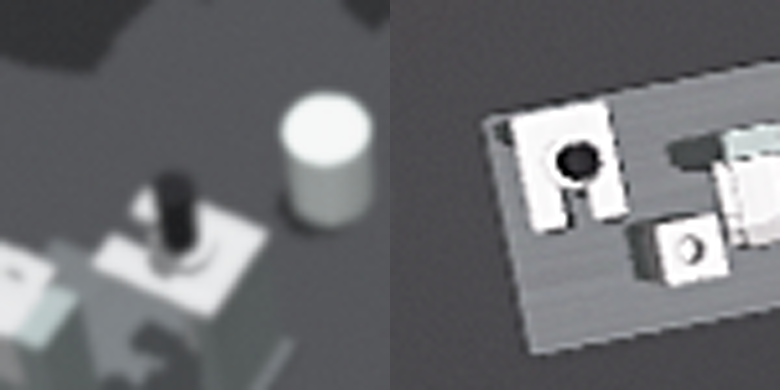

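The picture shows the pin upright in the notch with its flange flat on the plate (grip at about pixel (577,160) in the right half). All four steps look done, so I'm handing in.

```bash
python3 -c "
from plant import ctrl
print(ctrl.read_state()['time'],ctrl.hand_in())"
```

```text
the job is handed in; nothing more can be done
24.75 None
```

The job is handed in at about 24.8 s, with the pin, tube and clamp where the task wants them by every check I made; no verdict is reported.

**What I did:** I lifted the pin out and hung it in the side notch. I then pulled the tube level out of both clips, laid it in the V-blocks, and swung the clamp arm down until it went stiff at about 20 N.

**What the last checks showed:**
- **Pin:** upright, with its grip top about 124 mm up (125 expected), so it is fully home, about 3 mm in front of the seat point and within the slot.
- **Tube:** its top is at about 75 mm and its middle is within about 2 mm of centre between the V-blocks.
- **Clamp:** the arm's upper face reads level, 86–88 mm, from hinge to tip.
- **Bystanders:** I saw none out of place in the final pictures, but I did not measure them.
- **Robot:** clear of everything.

**What disagreed:**
- The two cameras differ by about 4–5 mm along world x. I used their mean, which the pin grasp bore out.
- The tube first touched the V about 1.5 mm too far toward the hinge. I shifted it before letting go.
- I saw almost no pull force at the clips, so I confirmed with a picture that the tube had come out.

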